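# Free the spring clamp and hold it open at the mark

## Robot

A 7-joint arm with a two-finger parallel gripper is mounted at the origin on a cart in front of the work surface, level with it; the furniture and walls round the work are solid. World frame = base frame: x ahead of the robot, y to its left, z up, the work surface at z = 0. Lengths are in m, angles in rad, forces in N, time in s.
With the tool pointing down it reaches from about 0.4 to 0.85 m from the base axis. Payload 4.5 kg.
Tool frame: the origin (TCP) lies at the very end of the fingers, on their centre line; the grasp point (between the pads) lies 19 mm behind it; z points along the fingers, y is the line along which they close (so a half turn about z gives the same grasp; the last joint's range is limited). The gripper opens to 88 mm and grips with 3 to 60 N. Pads are 18 mm wide; open, the fingers measure 123 mm over their backs; the gripper's body (75 mm by 187 mm) begins 45 mm behind the grasp point.
Start: joints at [-1.303, 0.689, -0.195, 1.565, 0.157, 0.902, -0.215], TCP at [0.145, 0.608, 0.239] pointing down, gripper open.
Joint ranges: [-3.01, 3.01], [-0.46, 2.08], [-1.47, 1.51], [0.13, 2.56], [-1, 4.14], [0.04, 2.09], [-2.66, 2.66]. Speed limits (rad/s): [2.57, 2.57, 3.14, 3.14, 3.14, 3.14, 3.14].

## Interface

Orientations are given as a unit quaternion [x, y, z, w].
In Python, from plant import r gives the robot as it stands. The module is installed in compiled form; this text tells all that it offers.
- The arm moves only by the tool step_arm, never from a script. Its argument "increments" is a list of rows, each a list of 2 entries, a list of its own where there are three numbers: the shift along the world's x, y, z in cm, then the turn, a rotation vector about the world's x, y, z in degrees. A call has exactly 10 rows; each row shifts and turns the commanded pose from where the row before left it; what a row does not reach is not made up. A row lasts 1/10 s, in which the tool goes at most 50 mm and 8.59 degrees, less where a joint would pass 70% of its speed; a pose out of reach is approached as far as the arm can. A call is refused whole if a number of a shift passes 5 or a number of a turn 8.59, either way. A call with a gripper value outside its range is refused whole. "fingers" is the opening, from 0 (shut) to 1 (fully open), set as the call begins (left out, the last holds). The fingers move at their own pace and stop on an object; "grip_force" is the grip in N (left out, the last holds). Time passes only in rows, so rows that do not move let the fingers close, or fill a call up. It gives the time, the measured TCP pose, the force, the opening and the grip force at its end, in the units of the state.
- r.get_state(): the state, without advancing time (a new reading comes with each control period).
- r.snapshot(name): name is "scene" or "top"; returns (picture, depth): 420x560x3 uint8, red, green, blue; 420x560 float32, m along the optical axis (not along the pixel's ray), 0 where there is no reading.
- r.calibration(name): a dict with "fov_y" (degrees; the focal length in pixels is half the picture's height over the tangent of half this angle, whatever the lens; pixels are square), "cx", "cy" (the principal point, pixels), "k1" (the pictures are not rectified: a ray, as slopes to the right and down, at radius r is drawn at 1 + k1 r^2 times it, then the intrinsics apply), "R" (3x3) and "t" (3): a world point X has camera coordinates R X + t. Camera axes: x right, y down, z forward; pixel columns grow to the right and rows downward; lengths in m; the calibration is good to about 2 mm. A picture is of the moment at which its call begins. calibration takes no time and is no camera call.
- r.finish_job(): hands the job in; it is judged then, once.
The state is a dict: "clock": time; "q": joint angles; "qd": joint speeds; "joint_torque": joint torques, N m; "tool_pos": TCP position; "eef_rot": TCP orientation; "contact_force": force on the tool from outside, world axes, zero at the start; "moment": the same for the moment, N m; "opening": opening from 0.0 (shut) to 1.0 (fully open); "finger_force": force on a finger pad.
Only numpy, scipy, OpenCV 4.12 (cv2) and the standard library are available. Lean on these libraries where they do the work, as an engineer would, in place of code of your own. Each camera call takes 0.05 s, during which the arm holds its last target. There are 200 camera calls.

## Task

Free the board clamp by knocking its lock pin down flush with the grey housing, using the mallet and not the gripper itself, then put the mallet down on the bench clear of the clamp. Then grip the clamp's pull plate, draw it out against its spring until its pointer stands in line with the mark on the rider, and keep it there: finish while still holding it at the mark, so that a board can be slipped in. Leave the flux tin, the wick reel and the marker where they are.

Things in the scene. Friction and masses are not known exactly. Their poses are not given: they have to be found in the camera images.
- board_clamp: Board clamp fixed to the bench: base plate 72 mm wide, 10 mm thick, x from -120 to +85 mm; grey housing block 62 mm wide, 40 mm high, x -30 to 0; behind it two rubber-faced jaws, up to 40 mm high, x 48 to 85. Origin on the bench under the middle of the housing's rear face, z up. The draw bar is pulled out along the clamp's -x (roughly to the robot's left).
- pull_plate (a point): Middle of the top edge of the pull plate on the draw bar's front end: upright, 10 mm thick along the clamp's x, 42 mm wide along its y, top 62 mm above the bench; axes as the clamp's. Below, the bar (12 mm wide, top 25 mm high) runs back to the housing, 45 mm behind the plate when home. Pinch it across its thickness from above, fingertips no lower than 27 mm above the bench.
- pointer (a point): Tip of the dark pointer blade on the plate's side edge (clamp's +y side), mid-thickness of the plate, 46 mm above the bench; moves with the plate.
- mark (a point): The mark: dark blade on the rider, a small steel block 12 x 9 mm, its top 52 mm above the bench, screwed to the clamp base's edge on its +y side, 20 to 36 mm ahead (-x) of the pointer's home position. Its x axis is parallel to the clamp's; pointer and mark are in line when the pointer's x in this frame is 0.
- draw_bar (a joint): How far the draw bar is pulled out along the clamp's -x, m: 0 home, 0.045 end of travel. A spring draws it home with 4 N at 0, growing 0.2 N per mm (11 N at 36 mm). It is blocked while the pin stands up and comes free once the pin is down 9 mm or more.
- lock_pin (a joint): How far the lock pin is driven down, m: 0 standing 12 mm proud of the housing, 0.012 flush (at least 0.010 is wanted). It starts at 0 to 0.003, sits tight (moves only above about 8 N) and stays wherever it is driven.
- pin_top (a point): Centre of the lock pin's top: upright steel pin, 10 mm in diameter, in the middle of the housing's top (clamp x = -15, y = 0); 52 mm above the bench when the pin joint reads 0, 40 mm when flush.
- mallet: Mallet of 0.32 kg: white cylindrical head 40 mm in diameter and 70 mm long, standing upright on one face on the bench, with a round wooden handle 16 mm in diameter that runs level along the mallet's -x, from the head to 125 mm from its middle, its centre line 45 mm above the lower face. Origin at the centre of the lower face, z up the head.
- mallet_grip (a point): Point on the handle's centre line 50 mm from the head's axis, 45 mm above the lower face; grip here across the handle.
- mallet_face (a point): Centre of the head's lower, striking face (same as the mallet's origin).
- flux_tin: Bystander: round flux tin, 56 mm across, 20 mm high; origin under its centre.
- wick_reel: Bystander: small flat reel, 41 x 76 x 12 mm with its loose end; origin under its centre.
- marker_red: Bystander: marker pen lying, 126 x 17 mm; origin under its centre.

How it is judged:
On the way, in this order (a step that is already met when the one before it is completed fails the run):
1. the lock pin is flush (driven at least 10 mm) with the mallet's face on or just above it (value of joint lock_pin above 0.01 m and distance between mallet_face and pin_top below 0.03 m).
2. the mallet is put down on the bench, clear of the clamp, and let go (height (world z) of mallet between -0.01 and 0.03 m and linear speed of mallet below 0.03 m/s and contact force between the fingers and mallet below 0.1 N and contact force between mallet and board_clamp below 0.1 N), for 0.2 s.
3. the pull plate is drawn to the mark by the gripper (x of pointer in the frame of mark between -0.004 and 0.004 m and contact force between the fingers and draw_bar above 2 N), for 0.3 s.
At the end, for the whole second after the job is handed in: Fingers hold the pull plate (over 2 N) with the pointer still and within 4 mm of the mark along the slide; pin at least 10 mm down; mallet at rest on the bench, touching neither gripper nor clamp; tin, reel and marker within 30 mm of their starts (all of step 2 and all of step 3 and velocity of joint draw_bar between -0.01 and 0.01 m/s and contact force between mallet and draw_bar below 0.1 N and value of joint lock_pin above 0.01 m and distance of each of flux_tin, wick_reel, marker_red from where it was at the start of the episode below 0.03 m); the arm keeps its last pose, push and grip.
It fails at once if the gripper or arm pushes the pin itself (contact force between any of the fingers, the arm and lock_pin above 2 N).
It fails at once if a bystander is disturbed (distance of any of flux_tin, wick_reel, marker_red from where it was at the start of the episode above 0.03 m).
It also fails if it takes over 45 s, if anything falls off the work surface, if the arm or the gripper's body presses on something with over 40 N, if the wrist force passes 120 N, or if a joint passes its speed limit or range.

## Working session

There is one attempt and no reset: what is moved stays moved. The work goes in short steps, Python scripts to look and compute and a tool call to move; the robot and the scene stay as the last step left them, time stands still between calls to the robot, and variables do not carry over. Pictures are saved under pics/ and viewed, at most 12 in all, crops included, and the job is handed in when it is done.

Besides the shell and the picture viewer there is one more tool, called after ">>>" as a command line: name --argument value ..., lists and objects as JSON in quotes. step_arm: Moves the arm, as the interface text tells. Its arguments: {"type":"object","properties":{"increments":{"type":"array","items":{"type":"array"}},"fingers":{"type":"number"},"grip_force":{"type":"number"}},"required":["increments"]}

```bash
mkdir -p pics
cat > h.py <<'E'
import numpy as np, cv2
from plant import r
def K(n):
    c=r.calibration(n); f=210/np.tan(np.radians(c["fov_y"])/2)
    return c,np.array([[f,0,c["cx"]],[0,f,c["cy"]],[0,0,1]]),np.array([c["k1"],0,0,0,0.])
def rays(n,uv):
    c,k,d=K(n); p=cv2.undistortPoints(np.array(uv,float).reshape(-1,1,2),k,d).reshape(-1,2)
    return c,np.c_[p,np.ones(len(p))]
def at_z(n,uv,z):   # intersect with world plane z
    c,p=rays(n,uv); R=np.array(c["R"]);t=np.array(c["t"]); o=-R.T@t; D=p@R
    return o+D*((np.broadcast_to(z,len(p))-o[2])/D[:,2])[:,None]
def by_depth(n,uv,dep):
    c,p=rays(n,uv); R=np.array(c["R"]);t=np.array(c["t"])
    return (p*np.array(dep)[:,None]-t)@R
def snap(n,f):
    im,d=r.snapshot(n); cv2.imwrite(f"pics/{f}.png",im[:,:,::-1]); np.save(f"pics/{f}.npy",d); return im,d
E
python3 - <<'E'
from h import *
snap("scene","s0"); snap("top","t0")
for n in("scene","top"): print(r.calibration(n))
print(r.get_state())
E
```

```text
{'fov_y': 56.24826766101161, 'cx': 286.42513220105644, 'cy': 209.630861782174, 'k1': -0.11021655387355025, 'R': array([[-0.64211631, -0.76622149,  0.02431614],
       [-0.31352928,  0.2335374 , -0.92041277],
       [ 0.69956132, -0.59863588, -0.39019104]]), 't': array([0.58811359, 0.16386414, 0.69525456])}
{'fov_y': 43.06851793720756, 'cx': 277.4446457405405, 'cy': 193.49231740509572, 'k1': -0.18903300574487722, 'R': array([[-0.02868809, -0.99894392, -0.03588913],
       [-0.99617422,  0.03153663, -0.08150066],
       [ 0.08254641,  0.03341373, -0.99602691]]), 't': array([0.375326  , 0.52771917, 1.01857231])}
{'clock': 0.1, 'q': array([-1.30319908,  0.68992256, -0.19453603,  1.56622411,  0.15728085,
        0.90250187, -0.21511464]), 'qd': array([ 1.47476198e-03, -4.76960696e-04,  1.93900690e-03, -2.05468405e-03,
        1.60922605e-03,  3.50947859e-05, -7.92490927e-04]), 'joint_torque': array([-3.20176739e-03, -5.28510618e+01, -1.27168212e+00, -1.53840262e+01,
       -5.26085962e-02,  1.93542532e-03,  4.19169646e-05]), 'tool_pos': array([0.14469375, 0.60743891, 0.23798087]), 'eef_rot': array([ 1.16602652e-01,  9.93178296e-01, -8.31648539e-04, -5.02769333e-05]), 'contact_force': array([0.52067459, 0.40674971, 0.52442101]), 'moment': array([ 0.00596391, -0.00189747,  0.02478624]), 'finger_force': 0.0, 'opening': 0.9975310691606559}
```

View pics/t0.png

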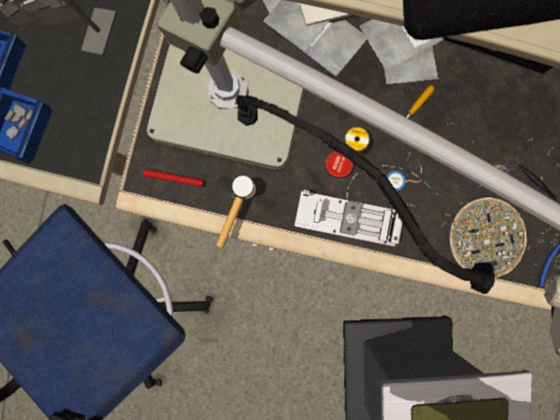

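View pics/s0.png

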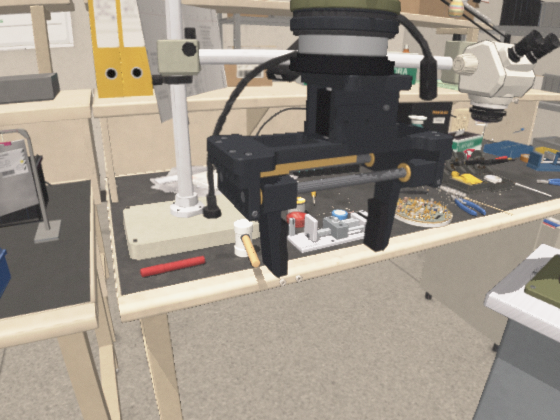

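Run:
```python
from h import *
im=cv2.imread("pics/t0.png"); d=np.load("pics/t0.npy")
cv2.imwrite("pics/c1.png",cv2.resize(im[180:255,290:415],None,fx=6.4,fy=6.4,interpolation=cv2.INTER_CUBIC))
cv2.imwrite("pics/c2.png",cv2.resize(im[145:255,130:290],None,fx=5,fy=5,interpolation=cv2.INTER_CUBIC))
pts=[(242,187),(230,216),(221,243),(175,178),(340,163),(357,139),(397,180),(320,66),(390,105),(450,140),(330,137),(380,172),(400,200),(420,240),(455,270),(285,70),(350,218),(305,214),(230,90),(210,60),(215,130),(250,215),(300,240)]
for p in pts:
    z=d[p[1],p[0]]; print(p,by_depth("top",[p],[z])[0].round(3))
```

```text
(242, 187) [0.55  0.425 0.07 ]
(230, 216) [0.496 0.451 0.053]
(221, 243) [0.445 0.469 0.054]
(175, 178) [0.578 0.566 0.017]
(340, 163) [0.596 0.233 0.022]
(357, 139) [0.64  0.199 0.039]
(397, 180) [0.56  0.119 0.011]
(320, 66) [0.804 0.264 0.002]
(390, 105) [ 0.717  0.123 -0.001]
(450, 140) [0.64  0.003 0.004]
(330, 137) [0.578 0.278 0.401]
(380, 172) [0.528 0.22  0.425]
(400, 200) [0.492 0.202 0.45 ]
(420, 240) [0.444 0.185 0.474]
(455, 270) [0.408 0.145 0.469]
(285, 70) [0.67  0.332 0.399]
(350, 218) [0.485 0.221 0.053]
(305, 214) [0.498 0.306 0.009]
(230, 90) [0.735 0.442 0.088]
(210, 60) [0.695 0.434 0.378]
(215, 130) [0.67  0.481 0.03 ]
(250, 215) [ 0.499  0.417 -0.   ]
(300, 240) [ 0.446  0.318 -0.003]
```

View pics/c1.png

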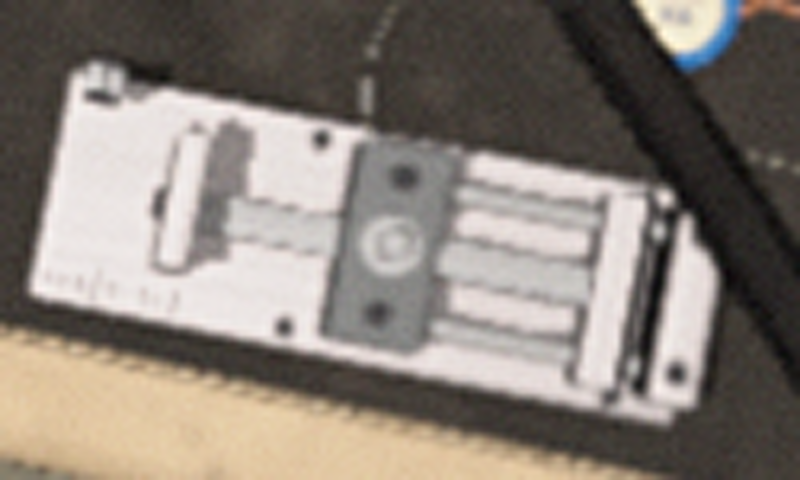

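View pics/c2.png

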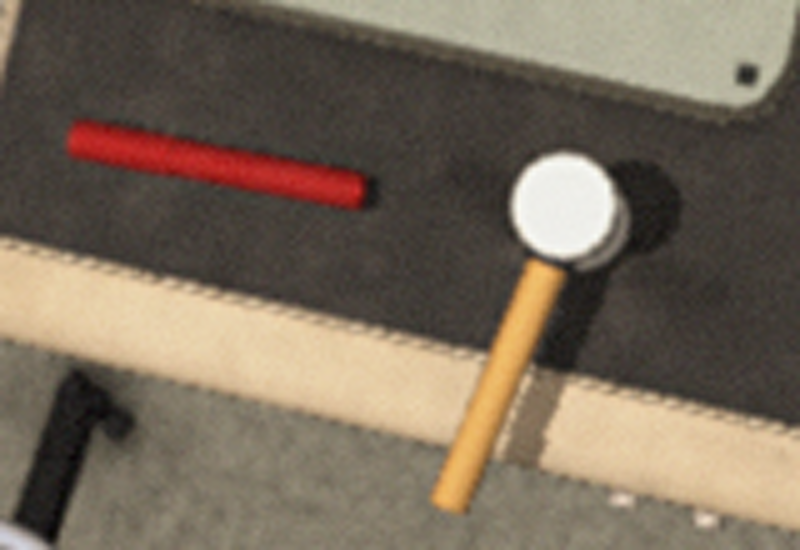

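```bash
cat >> h.py <<'E'
def o1(p,s=6.4,off=(290,180)): return (np.array(p,float)+.5)/s-.5+off
E
python3 - <<'E'
from h import *
g=lambda P,z:at_z("top",o1(P),z)
pin=g([(398,241)],.051)[0]
h=g([(360,138),(462,152),(322,335),(420,350)],.04)
b=g([(75,72),(30,297)],.01)
pl=g([(188,128),(208,130),(155,268),(185,270)],.062)
print("pin",pin,"\nh",h.round(4),h.mean(0),"\nbase",b.round(4),"\nplate",pl.round(4),pl.mean(0))
ax=(h[1]+h[3]-h[0]-h[2]);ay=h[0]+h[1]-h[2]-h[3]; ab=b[0]-b[1]
deg=lambda v:np.degrees(np.arctan2(v[1],v[0]))
print("yaw x",deg(ax),deg(ay)-90,deg(ab)-90, deg(pl[0]+pl[1]-pl[2]-pl[3])-90, "pl->pin", deg((pin-pl.mean(0))))
m=at_z("top",o1([(563,205)],5,(130,145)),.07)[0]; e=at_z("top",o1([(545,265),(452,497)],5,(130,145)),.050)
print("mallet",m,e,deg(e[1]-e[0]),deg(e[1]-m))
R=cv2.Rodrigues
from scipy.spatial.transform import Rotation as Q
print(Q.from_quat(r.get_state()["eef_rot"]).as_matrix().round(3))
im=cv2.imread("pics/t0.png")
cv2.imwrite("pics/c3.png",cv2.resize(im[186:214,296:334],None,fx=20,fy=20,interpolation=cv2.INTER_CUBIC))
E
```

```text
pin [0.48680299 0.21739756 0.051     ] 
h [[0.5188 0.2266 0.04  ]
 [0.5135 0.1957 0.04  ]
 [0.4595 0.2403 0.04  ]
 [0.454  0.2108 0.04  ]] [0.48645823 0.218354   0.04      ] 
base [[0.5442 0.312  0.01  ]
 [0.4744 0.3282 0.01  ]] 
plate [[0.5219 0.2796 0.062 ]
 [0.5211 0.2737 0.062 ]
 [0.4807 0.2908 0.062 ]
 [0.4799 0.2819 0.062 ]] [0.50091785 0.28150939 0.062     ]
yaw x -100.08989375599535 -103.61709645373958 -103.09273041614536 -103.24320281905422 pl->pin -102.41615990675578
mallet [0.55247896 0.42426882 0.07      ] [[0.53142151 0.4337924  0.05      ]
 [0.44293078 0.47197827 0.05      ]] 156.6586404135341 156.46633827951416
[[-0.973  0.232 -0.   ]
 [ 0.232  0.973 -0.002]
 [-0.    -0.002 -1.   ]]
```

View pics/c3.png

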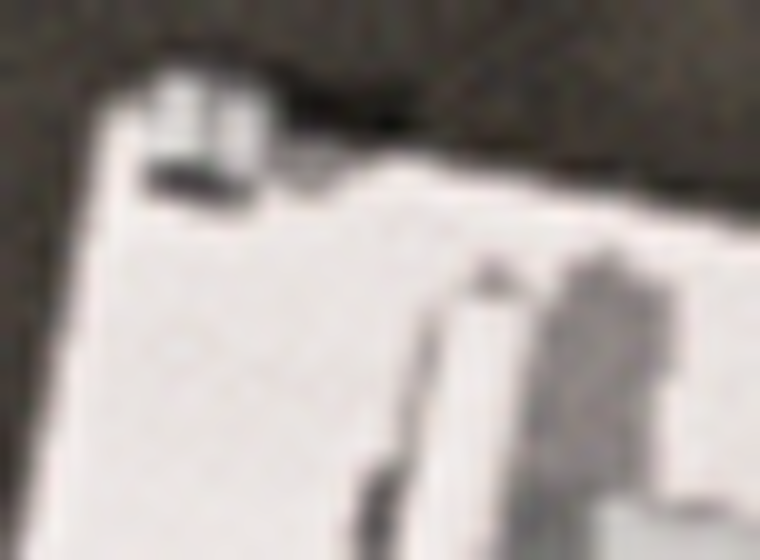

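Run:
```python
from h import *
p=at_z("top",o1([(493,270)],20,(296,186)),.046)[0]; m=at_z("top",o1([(211,95),(207,150),(212,120)],20,(296,186)),.052)
for y in(-102.5,-103.3):
    a=np.radians(y);x=np.array([np.cos(a),np.sin(a),0]);yy=np.array([-x[1],x[0],0])
    pin=np.array([.4867,.2178,0])
    O=pin+.015*x
    print((m-p)@x,"pointer x,y:",(p-O)@x,(p-O)@yy,"marks",(m-O)@x,(m-O)@yy,"dir home plate",O-.08*x)
```

```text
[-0.02985398 -0.02925631 -0.02931647] pointer x,y: -0.08039794849355224 0.023731013887029914 marks [-0.11025193 -0.10965426 -0.10971442] [0.03480404 0.02952336 0.03245331] dir home plate [0.50076857 0.28125924 0.        ]
[-0.03000567 -0.02933434 -0.02943539] pointer x,y: -0.08072291045925485 0.02281560273226398 marks [-0.11072859 -0.11005725 -0.1101583 ] [0.03347072 0.0281989  0.03112773] dir home plate [0.50165323 0.28105663 0.        ]
```

>>> step_arm --increments '[[[3.7, -1.67, -0.9], [0, 0, -1]], [[3.7, -1.67, -0.9], [0, 0, -1]], [[3.7, -1.67, -0.9], [0, 0, -1]], [[3.7, -1.67, -0.9], [0, 0, -1]], [[3.7, -1.67, -0.9], [0, 0, -1]], [[3.7, -1.67, -0.9], [0, 0, -1]], [[3.7, -1.67, -0.9], [0, 0, -1]], [[3.7, -1.67, -0.9], [0, 0, -1]], [[3.7, -1.67, -0.9], [0, 0, -1]], [[3.7, -1.67, -0.9], [0, 0, -1]]]' --fingers 1

```text
clock: 1.1
tool_pos: [0.5159, 0.4399, 0.1479]
eef_rot: [0.203, 0.979, -0.0, -0.0]
contact_force: [-0.3, 0.0, -1.0]
opening: 0.998
finger_force: 0.0
```

>>> step_arm --increments '[[[-0.2, 0.1, -2], [0, 0, 0]], [[0, 0, -2], [0, 0, 0]], [[0, 0, -2], [0, 0, 0]], [[0, 0, -2], [0, 0, 0]], [[0, 0, -2], [0, 0, 0]], [[0, 0, -1.2], [0, 0, 0]], [[0, 0, -0.6], [0, 0, 0]], [[0, 0, -0.3], [0, 0, 0]], [[0, 0, 0], [0, 0, 0]], [[0, 0, 0], [0, 0, 0]]]'

```text
clock: 2.1
tool_pos: [0.5132, 0.4425, 0.0286]
eef_rot: [0.203, 0.979, 0.001, 0.0]
contact_force: [0.3, -0.1, -0.3]
opening: 1.001
finger_force: 0.0
```

>>> step_arm --increments '[[[0, 0, 0], [0, 0, 0]], [[0, 0, 0], [0, 0, 0]], [[0, 0, 0], [0, 0, 0]], [[0, 0, 0], [0, 0, 0]], [[0, 0, 0], [0, 0, 0]], [[0, 0, 0], [0, 0, 0]], [[0, 0, 0], [0, 0, 0]], [[0, 0, 0], [0, 0, 0]], [[0, 0, 0], [0, 0, 0]], [[0, 0, 0], [0, 0, 0]]]' --fingers 0 --grip_force 60

```text
clock: 3.1
tool_pos: [0.5127, 0.4418, 0.0277]
eef_rot: [0.203, 0.979, -0.0, -0.0]
contact_force: [0.0, -0.6, -0.1]
opening: 0.156
finger_force: 59.9
```

>>> step_arm --increments '[[[0, 0, 0.5], [0, 0, 0]], [[0, 0, 1.5], [0, 0, 0]], [[0, 0, 2], [0, 0, 0]], [[0, 0, 2], [0, 0, 0]], [[0, 0, 2], [0, 0, 0]], [[0, 0, 1.5], [0, 0, 0]], [[0, 0, 0.5], [0, 0, 0]], [[0, 0, 0], [0, 0, 0]], [[0, 0, 0], [0, 0, 0]], [[0, 0, 0], [0, 0, 0]]]'

```text
clock: 4.1
tool_pos: [0.5121, 0.4415, 0.1265]
eef_rot: [0.203, 0.979, -0.001, -0.001]
contact_force: [-0.4, -0.6, -2.3]
opening: 0.159
finger_force: 59.9
```

>>> step_arm --increments '[[[-0.3, -1, 0], [0, 0, 0]], [[-0.7, -2.3, 0], [0, 0, 0]], [[-0.8, -2.6, 0], [0, 0, 0]], [[-0.9, -2.8, 0], [0, 0, 0]], [[-0.9, -2.8, 0], [0, 0, 0]], [[-0.9, -2.8, 0], [0, 0, 0]], [[-0.8, -2.6, 0], [0, 0, 0]], [[-0.7, -2, 0], [0, 0, 0]], [[-0.4, -1.2, 0], [0, 0, 0]], [[-0.2, -0.6, 0], [0, 0, 0]]]'

```text
clock: 5.1
tool_pos: [0.4466, 0.234, 0.1275]
eef_rot: [0.203, 0.979, -0.0, -0.0]
contact_force: [-0.2, -0.0, -4.3]
opening: 0.152
finger_force: 59.9
```

Run:
```python
from h import *
im,d=snap("scene","s1"); t,_=snap("top","t1")
A=cv2.resize(im[150:300,180:420],(800,500),interpolation=cv2.INTER_CUBIC)
cv2.imwrite("pics/s1c.png",A[:,:,::-1])
cv2.imwrite("pics/two.png",np.hstack([im[100:340,150:430],t[120:280,180:460].repeat(1,0)if 0 else cv2.resize(t[140:260,220:420],(400,240))])[:,:,::-1])
print(r.get_state()["tool_pos"],r.get_state()["contact_force"])
```

```text
[0.44688414 0.23489817 0.12760269] [ 0.17003714 -0.34543446 -3.89744769]
```

View pics/two.png

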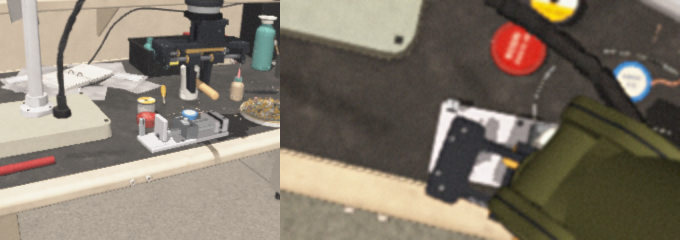

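View pics/s1c.png

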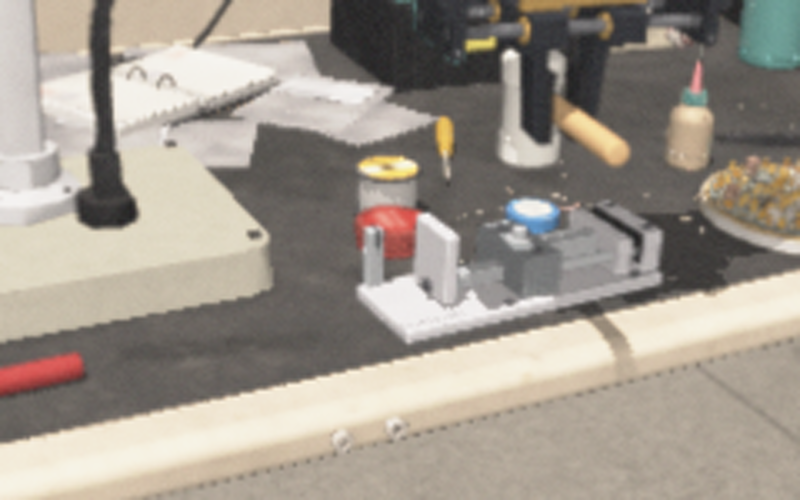

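Run:
```python
from h import *
f=lambda p,z:at_z("scene",o1([p],10/3,(180,150)),z)[0]
print("face",f((529,154),.10),"pin",f((520,231),.051), f((520,231),.049))
d=np.load("pics/s1.npy")
u=o1((525,140),10/3,(180,150)).astype(int);print("head front",by_depth("scene",[u],[d[u[1],u[0]]]))
```

```text
face [0.48560105 0.21375446 0.1       ] pin [0.4761043  0.22728012 0.051     ] [0.47909453 0.22390975 0.049     ]
head front [[0.47341737 0.23313159 0.11930483]]
```

>>> step_arm --increments '[[[0.1, 0.15, -1], [0, 0, 0]], [[0, 0, -1.5], [0, 0, 0]], [[0, 0, -1], [0, 0, 0]], [[0, 0, -0.8], [0, 0, 0]], [[0, 0, -0.5], [0, 0, 0]], [[0, 0, -0.4], [0, 0, 0]], [[0, 0, -0.3], [0, 0, 0]], [[0, 0, -0.2], [0, 0, 0]], [[0, 0, 0], [0, 0, 0]], [[0, 0, 0], [0, 0, 0]]]'

```text
clock: 6.2
tool_pos: [0.4479, 0.2369, 0.0711]
eef_rot: [0.203, 0.979, 0.0, 0.0]
contact_force: [-2.8, 1.6, 3.0]
opening: 0.156
finger_force: 59.7
```

>>> step_arm --increments '[[[0, 0, -0.2], [0, 0, 0]], [[0, 0, -0.2], [0, 0, 0]], [[0, 0, -0.2], [0, 0, 0]], [[0, 0, 0], [0, 0, 0]], [[0, 0, 0], [0, 0, 0]], [[0, 0, 0], [0, 0, 0]], [[0, 0, 0], [0, 0, 0]], [[0, 0, 0], [0, 0, 0]], [[0, 0, 0], [0, 0, 0]], [[0, 0, 0], [0, 0, 0]]]'

```text
clock: 7.2
tool_pos: [0.4467, 0.2375, 0.0659]
eef_rot: [0.202, 0.979, 0.001, -0.0]
contact_force: [-8.3, 3.5, 19.1]
opening: 0.156
finger_force: 58.8
```

Run:
```python
from h import *
im,d=snap("scene","s2")
A=cv2.resize(im[170:260,270:400],(780,540),interpolation=cv2.INTER_CUBIC)
cv2.imwrite("pics/s2c.png",A[:,:,::-1])
s=r.get_state();print(s["tool_pos"],s["contact_force"],s["moment"])
```

```text
[0.44667495 0.23751466 0.0658467 ] [-8.18442628  2.10171632 18.55768906] [ 0.48003885  1.50896438 -0.01711431]
```

View pics/s2c.png

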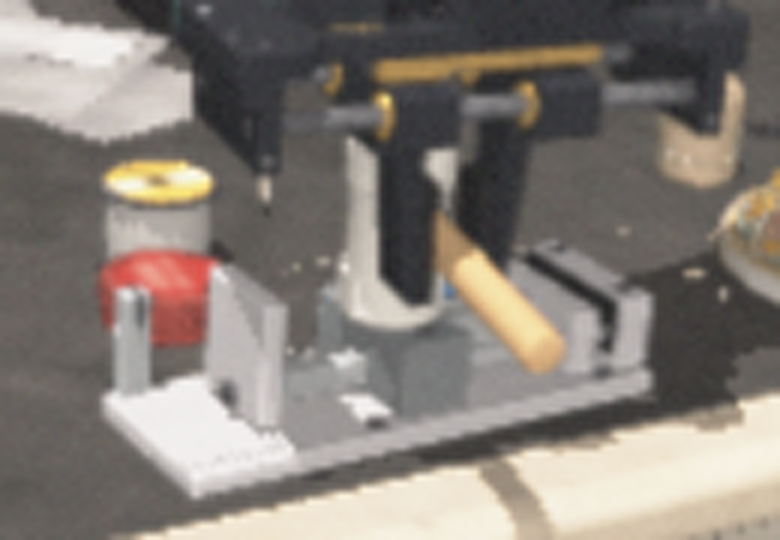

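>>> step_arm --increments '[[[0, 0, -0.2], [0, 0, 0]], [[0, 0, -0.2], [0, 0, 0]], [[0, 0, 0], [0, 0, 0]], [[0, 0, 0], [0, 0, 0]], [[0, 0, 0.4], [0, 0, 0]], [[0, 0, 0.8], [0, 0, 0]], [[0, 0, 1.5], [0, 0, 0]], [[0, 0, 2], [0, 0, 0]], [[0, 0, 2], [0, 0, 0]], [[0, 0, 1], [0, 0, 0]]]'

```text
clock: 8.25
tool_pos: [0.4494, 0.2358, 0.139]
eef_rot: [0.204, 0.979, 0.0, 0.001]
contact_force: [0.6, 0.4, -2.6]
opening: 0.152
finger_force: 59.7
```

Run:
```python
from h import *
im,d=snap("scene","s3")
A=cv2.resize(im[150:255,270:395],(720,600),interpolation=cv2.INTER_CUBIC)
cv2.imwrite("pics/s3c.png",A[:,:,::-1])
s=r.get_state();print(s["tool_pos"],s["contact_force"],s["moment"])
```

```text
[0.44962648 0.23619362 0.13977201] [-0.75282367  0.54684532 -1.90572111] [-0.02217076  0.11701816 -0.01887071]
```

View pics/s3c.png

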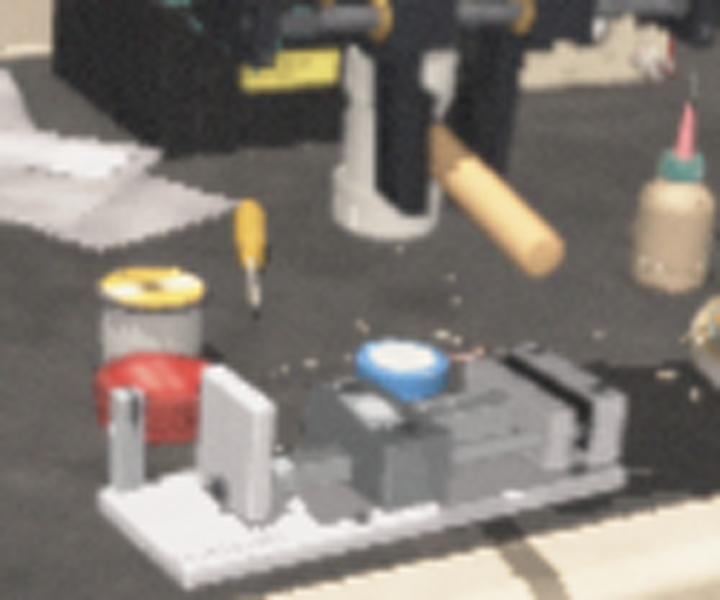

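>>> step_arm --increments '[[[0.3, 1, 0], [0, 0, 0]], [[0.7, 2.2, 0], [0, 0, 0]], [[0.8, 2.6, 0], [0, 0, 0]], [[0.8, 2.7, 0], [0, 0, 0]], [[0.9, 2.8, 0], [0, 0, 0]], [[0.8, 2.7, 0], [0, 0, 0]], [[0.8, 2.6, -1], [0, 0, 0]], [[0.7, 2.2, -2], [0, 0, 0]], [[0.4, 1.2, -2], [0, 0, 0]], [[0.1, 0.5, -2], [0, 0, 0]]]'

```text
clock: 9.3
tool_pos: [0.5101, 0.4439, 0.0651]
eef_rot: [0.202, 0.979, 0.0, -0.0]
contact_force: [-0.0, -0.3, -3.4]
opening: 0.154
finger_force: 59.7
```

>>> step_arm --increments '[[[0, 0, -1.5], [0, 0, 0]], [[0, 0, -1], [0, 0, 0]], [[0, 0, -0.6], [0, 0, 0]], [[0, 0, -0.4], [0, 0, 0]], [[0, 0, -0.3], [0, 0, 0]], [[0, 0, -0.2], [0, 0, 0]], [[0, 0, 0], [0, 0, 0]], [[0, 0, 0], [0, 0, 0]], [[0, 0, 0], [0, 0, 0]], [[0, 0, 0], [0, 0, 0]]]'

```text
clock: 10.3
tool_pos: [0.5109, 0.4416, 0.028]
eef_rot: [0.203, 0.979, 0.0, 0.0]
contact_force: [-0.3, 0.2, -3.6]
opening: 0.153
finger_force: 59.6
```

>>> step_arm --increments '[[[0, 0, -0.1], [0, 0, 0]], [[0, 0, -0.1], [0, 0, 0]], [[0, 0, -0.1], [0, 0, 0]], [[0, 0, 0], [0, 0, 0]], [[0, 0, 0], [0, 0, 0]], [[0, 0, 0], [0, 0, 0]], [[0, 0, 0], [0, 0, 0]], [[0, 0, 0], [0, 0, 0]], [[0, 0, 0], [0, 0, 0]], [[0, 0, 0], [0, 0, 0]]]'

```text
clock: 11.3
tool_pos: [0.5108, 0.4415, 0.0248]
eef_rot: [0.203, 0.979, 0.0, 0.0]
contact_force: [0.2, -0.1, -3.5]
opening: 0.155
finger_force: 59.7
```

>>> step_arm --increments '[[[0, 0, -0.1], [0, 0, 0]], [[0, 0, -0.1], [0, 0, 0]], [[0, 0, -0.1], [0, 0, 0]], [[0, 0, 0], [0, 0, 0]], [[0, 0, 0], [0, 0, 0]], [[0, 0, 0], [0, 0, 0]], [[0, 0, 0], [0, 0, 0]], [[0, 0, 0], [0, 0, 0]], [[0, 0, 0], [0, 0, 0]], [[0, 0, 0], [0, 0, 0]]]'

```text
clock: 12.3
tool_pos: [0.5103, 0.4421, 0.0225]
eef_rot: [0.203, 0.979, 0.0, -0.0]
contact_force: [-3.8, -0.7, 6.5]
opening: 0.156
finger_force: 59.3
```

>>> step_arm --increments '[[[0, 0, 0], [0, 0, 0]], [[0, 0, 0], [0, 0, 0]], [[0, 0, 0], [0, 0, 0]], [[0, 0, 0], [0, 0, 0]], [[0, 0, 0], [0, 0, 0]], [[0, 0, 0], [0, 0, 0]], [[0, 0, 0.5], [0, 0, 0]], [[0, 0, 1.5], [0, 0, 0]], [[0, 0, 3], [0, 0, 0]], [[0, 0, 4], [0, 0, 0]]]' --fingers 1 --grip_force 40

```text
clock: 13.3
tool_pos: [0.51, 0.4407, 0.1123]
eef_rot: [0.203, 0.979, -0.001, -0.001]
contact_force: [-0.0, 0.2, 0.1]
opening: 0.998
finger_force: 0.0
```

>>> step_arm --increments '[[[0, 0, 3], [0, 0, 0]], [[0, -1.5, 1], [0, 0, 1]], [[-0.1, -2, 0], [0, 0, 1.5]], [[-0.1, -2.5, 0], [0, 0, 1.5]], [[-0.1, -2.5, 0], [0, 0, 1.5]], [[-0.1, -2.5, 0], [0, 0, 1.5]], [[-0.2, -2.5, 0], [0, 0, 1.5]], [[-0.2, -1.5, 0], [0, 0, 1]], [[-0.1, -0.8, 0], [0, 0, 1]], [[0, -0.3, 0], [0, 0, 0]]]' --fingers 0.5

```text
clock: 14.3
tool_pos: [0.5017, 0.2799, 0.1518]
eef_rot: [0.112, 0.994, 0.0, -0.0]
contact_force: [-0.1, -0.6, 0.0]
opening: 0.499
finger_force: 0.0
```

Run:
```python
from h import *
im,d=snap("scene","s4"); t,_=snap("top","t4")
cv2.imwrite("pics/two4.png",np.hstack([cv2.resize(im[130:270,200:400],(400,280)),cv2.resize(t[140:280,200:400],(400,280))])[:,:,::-1])
s=r.get_state();print(s["tool_pos"],s["eef_rot"],s["contact_force"])
```

```text
[0.5017928  0.28113937 0.15182358] [1.12149108e-01 9.93691283e-01 4.57910208e-04 3.51020111e-05] [-0.33538276  0.00138869 -0.55697181]
```

View pics/two4.png

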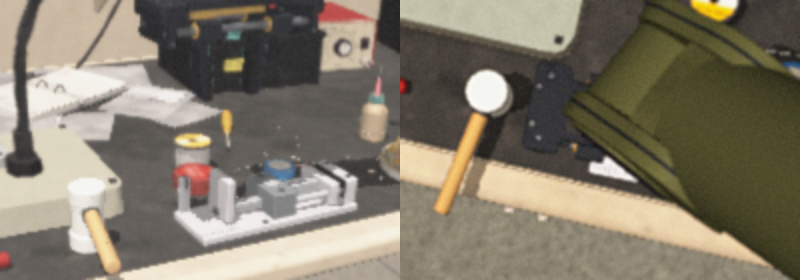

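>>> step_arm --increments '[[[-0.05, 0, -2], [0, 0, 0]], [[0, 0, -2.5], [0, 0, 0]], [[0, 0, -2.5], [0, 0, 0]], [[0, 0, -2], [0, 0, 0]], [[0, 0, -1.2], [0, 0, 0]], [[0, 0, -0.8], [0, 0, 0]], [[0, 0, -0.5], [0, 0, 0]], [[0, 0, -0.3], [0, 0, 0]], [[0, 0, 0], [0, 0, 0]], [[0, 0, 0], [0, 0, 0]]]'

```text
clock: 15.4
tool_pos: [0.5017, 0.2807, 0.0343]
eef_rot: [0.112, 0.994, 0.0, 0.0]
contact_force: [0.6, 0.7, 0.3]
opening: 0.501
finger_force: 0.0
```

>>> step_arm --increments '[[[0, 0, 0], [0, 0, 0]], [[0, 0, 0], [0, 0, 0]], [[0, 0, 0], [0, 0, 0]], [[0, 0, 0], [0, 0, 0]], [[0, 0, 0], [0, 0, 0]], [[0, 0, 0], [0, 0, 0]], [[0, 0, 0], [0, 0, 0]], [[0, 0, 0], [0, 0, 0]], [[0, 0, 0], [0, 0, 0]], [[0, 0, 0], [0, 0, 0]]]' --fingers 0

```text
clock: 16.4
tool_pos: [0.5015, 0.2814, 0.0339]
eef_rot: [0.112, 0.994, 0.001, 0.0]
contact_force: [1.5, 4.6, -1.1]
opening: 0.11
finger_force: 40.0
```

>>> step_arm --increments '[[[0.05, 0.2, 0], [0, 0, 0]], [[0.08, 0.37, 0], [0, 0, 0]], [[0.09, 0.38, 0], [0, 0, 0]], [[0.09, 0.38, 0], [0, 0, 0]], [[0.09, 0.38, 0], [0, 0, 0]], [[0.09, 0.38, 0], [0, 0, 0]], [[0.09, 0.38, 0], [0, 0, 0]], [[0.07, 0.3, 0], [0, 0, 0]], [[0.03, 0.13, 0], [0, 0, 0]], [[0, 0, 0], [0, 0, 0]]]'

```text
clock: 17.4
tool_pos: [0.5067, 0.3034, 0.0337]
eef_rot: [0.114, 0.994, -0.005, -0.002]
contact_force: [-2.9, -8.0, 8.6]
opening: 0.114
finger_force: 40.1
```

Run:
```python
from h import *
im,d=snap("scene","s5")
ims=np.mean([r.snapshot("scene")[0] for _ in range(6)],0).astype(np.uint8)
A=cv2.resize(ims[195:245,275:335],(720,600),interpolation=cv2.INTER_CUBIC)
cv2.imwrite("pics/s5c.png",A[:,:,::-1])
s=r.get_state();print(s["tool_pos"],s["eef_rot"],s["contact_force"],s["finger_force"],s["opening"],s["clock"])
```

```text
[0.50666512 0.30328413 0.03364551] [ 0.11359687  0.99351082 -0.00543734 -0.00156304] [-2.97339147 -7.5470769   8.04734143] 40.0867793551879 0.10676030528647623 17.75
```

View pics/s5c.png

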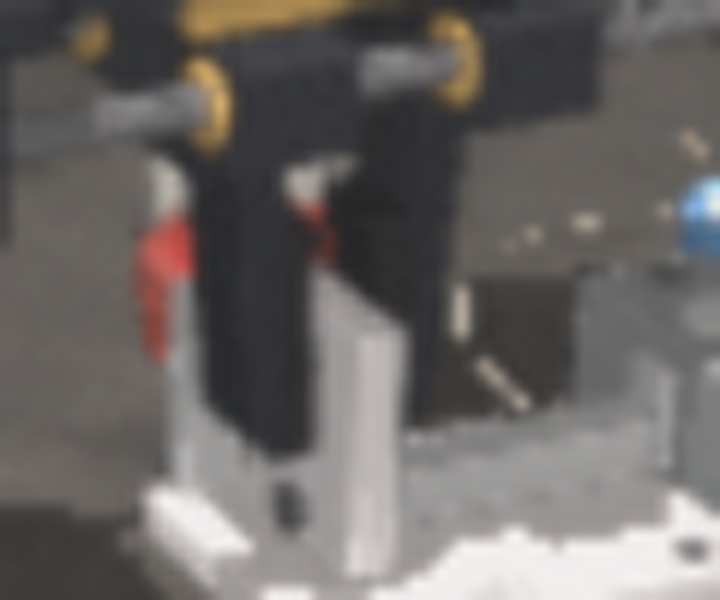

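>>> step_arm --increments '[[[0.03, 0.13, 0], [0, 0, 0]], [[0.04, 0.16, 0], [0, 0, 0]], [[0.04, 0.16, 0], [0, 0, 0]], [[0.04, 0.16, 0], [0, 0, 0]], [[0.02, 0.1, 0], [0, 0, 0]], [[0.01, 0.07, 0], [0, 0, 0]], [[0, 0, 0], [0, 0, 0]], [[0, 0, 0], [0, 0, 0]], [[0, 0, 0], [0, 0, 0]], [[0, 0, 0], [0, 0, 0]]]'

```text
clock: 18.75
tool_pos: [0.5083, 0.3101, 0.0336]
eef_rot: [0.114, 0.993, -0.006, -0.002]
contact_force: [-3.8, -8.6, 10.1]
opening: 0.11
finger_force: 40.1
```

Run:
```python
from h import *
ims=np.mean([r.snapshot("scene")[0] for _ in range(4)],0).astype(np.uint8)
A=cv2.resize(ims[200:245,275:335],(800,600),interpolation=cv2.INTER_CUBIC)
cv2.imwrite("pics/s6c.png",A[:,:,::-1])
s=r.get_state();p=s["tool_pos"];print(p,s["contact_force"],s["finger_force"],s["clock"],(p-[.5015,.2814,0])@[.2275,.974,0])
# where plate near-edge top corners should appear in crop at the target (plate x -0.1097 +-5mm), y=-21mm, z=.062
x=np.array([np.cos(np.radians(-102.9)),np.sin(np.radians(-102.9)),0]);y=np.array([-x[1],x[0],0]);O=np.array([.4867,.2178,0])+.015*x
c,k,dd=K("scene")
for d_ in(.0275,.0295,.0315):
  P=[O-(.08+d_+s_*.005)*x-.021*y+np.array([0,0,z]) for s_ in(1,-1) for z in(.062,)]
  u=cv2.projectPoints(np.array(P),cv2.Rodrigues(np.array(c["R"]))[0],np.array(c["t"]),k,dd)[0].reshape(-1,2)
  print(d_,((u-[275,200]+.5)*800/60-.5).round(0).tolist())
```

```text
[0.50828127 0.31013819 0.0336412 ] [-2.22299    -9.20093912  9.57108482] 40.11935628892388 18.95 0.029533733238292836
0.0275 [[368.0, 313.0], [424.0, 302.0]]
0.0295 [[357.0, 315.0], [413.0, 304.0]]
0.0315 [[346.0, 317.0], [402.0, 306.0]]
```

View pics/s6c.png

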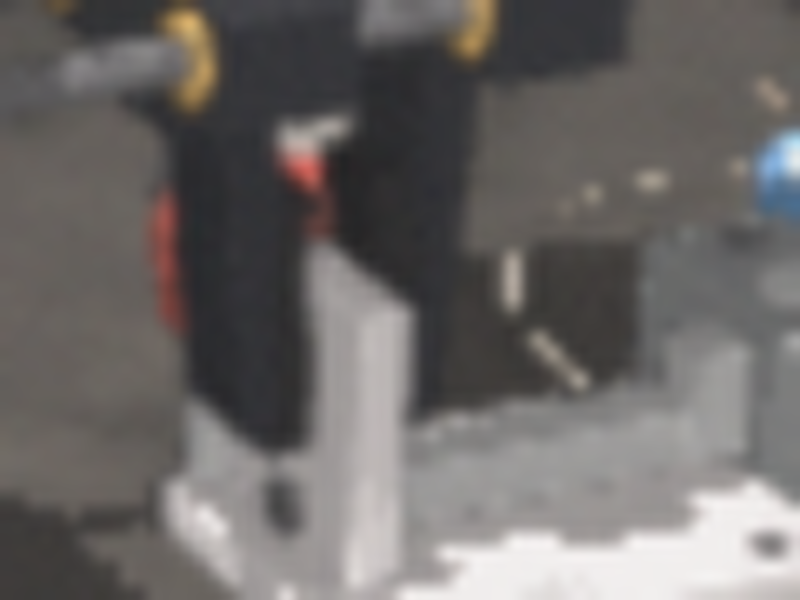

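Run:
```python
from h import *
x=np.array([np.cos(np.radians(-102.9)),np.sin(np.radians(-102.9)),0]);y=np.array([-x[1],x[0],0]);O=np.array([.4867,.2178,0])+.015*x
c,k,dd=K("scene")
def pr(P):
  u=cv2.projectPoints(np.array(P),cv2.Rodrigues(np.array(c["R"]))[0],np.array(c["t"]),k,dd)[0].reshape(-1,2)
  return ((u-[270,150]+.5)*[5.76,600/105]-.5).round(0).tolist()
for yc in (.0315,.0345):
 for m in(.1077,.1097,.1117):
  print(yc,m,pr([O-(m-sx*.006)*x+(yc+sy*.0045)*y+[0,0,.052] for sx in(-1,1) for sy in(-1,1)]))
print("plate near/far corners",pr([O-(.08+s*.005)*x+w*.021*y+[0,0,.062] for s in(1,-1) for w in(-1,1)]))
im=cv2.imread("pics/s3.png")[208:240,282:322]
cv2.imwrite("pics/s3d.png",cv2.resize(im,(720,576),interpolation=cv2.INTER_CUBIC))
```

```text
0.0315 0.1077 [[123.0, 395.0], [112.0, 387.0], [150.0, 390.0], [139.0, 382.0]]
0.0315 0.1097 [[118.0, 396.0], [107.0, 388.0], [146.0, 391.0], [135.0, 382.0]]
0.0315 0.1117 [[113.0, 397.0], [103.0, 388.0], [141.0, 392.0], [130.0, 383.0]]
0.0345 0.1077 [[119.0, 393.0], [108.0, 384.0], [147.0, 387.0], [136.0, 379.0]]
0.0345 0.1097 [[114.0, 393.0], [104.0, 385.0], [142.0, 388.0], [131.0, 380.0]]
0.0345 0.1117 [[110.0, 394.0], [99.0, 386.0], [137.0, 389.0], [127.0, 380.0]]
plate near/far corners [[253.0, 407.0], [197.0, 365.0], [276.0, 402.0], [219.0, 361.0]]
```

```bash
python3 -c "
from plant import r
print(r.finish_job())"
```

```text
the job is handed in; nothing more can be done
None
```

I drove the lock pin down flush with the mallet and stood the mallet back on the bench, clear of the clamp. I handed the job in with the pull plate gripped and drawn 29.5 mm, at the mark by camera measurement (about 1 mm uncertainty); no verdict came back.

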